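Return the pipette to the carousel

ROBOT

A 7-joint arm with a two-finger parallel gripper is mounted at the origin on a cart in front of the work surface, level with it; the furniture and walls round the work are solid. World frame = base frame: x ahead of the robot, y to its left, z up, the work surface at z = 0. Lengths are in m, angles in rad, forces in N, time in s.
With the tool pointing down it reaches from about 0.4 to 0.9 m from the base axis. Payload 5.5 kg.
Tool frame: the origin (TCP) lies at the very end of the fingers, on their centre line; the grasp point (between the pads) lies 19 mm behind it; z points along the fingers, y is the line along which they close (so a half turn about z gives the same grasp; the last joint's range is limited). The gripper opens to 85 mm and grips with 20 to 120 N. Pads are 22 mm wide; open, the fingers measure 114 mm over their backs; the gripper's body (76 mm by 85 mm) begins 54 mm behind the grasp point. The pads swing forward as they close: fully open they stand 13 mm farther back than shut.
Start: joints at [-0.927, 0.501, -0.427, 1.55, 0.221, 1.138, -0.21], TCP at [0.242, 0.603, 0.231] pointing down, gripper open.
Joint ranges: [-2.88, 2.88], [-0.31, 2.03], [-1.54, 1.56], [0.2, 2.42], [-1.41, 4.55], [0.19, 2.02], [-2.57, 2.57]. Speed limits (rad/s): [2.57, 2.57, 3.14, 3.14, 3.14, 3.14, 3.14].

INTERFACE

Orientations are given as a unit quaternion [w, x, y, z].
In Python, from bench import sensors, cams, ticket, models gives the robot as it stands.
- The arm moves only by the tool drive_tool, never from a script. Its argument "targets" is a list of rows, each a list of 3 entries, a list of its own where there are three numbers: the closure, from 0 (fully open) to 1 (shut), then the shift along the world's x, y, z in units of 30 mm (1.0 is 30 mm), then the turn, a rotation vector about the world's x, y, z in rad. A call has 1 to 5 rows; each row shifts and turns the commanded pose from where the row before left it; what a row does not reach is not made up. A row lasts 1/12 s, in which the tool goes at most 41.7 mm and 7.16 degrees, less where a joint would pass 70% of its speed; a pose out of reach is approached as far as the arm can. A call is refused whole if a number of a shift passes 1 or a number of a turn 0.125, either way. A call with a gripper value outside its range is refused whole. The fingers move at their own pace and stop on an object; "grip_force" is the grip in N (left out, the last holds). Time passes only in rows, so rows that do not move let the fingers close. It gives the time, the measured TCP pose, the force, the opening and the grip force at its end, in the units of the state.
- sensors.get_state(): the state, without advancing time (a new reading comes with each control period).
- cams.grab_frame(name): name is "side" or "top"; returns the picture (480x640x3 uint8, red, green, blue); there is no depth.
- cams.camera_params(name): a dict with "fx", "fy", "cx", "cy" (pixels), "k1" (the pictures are not rectified: a ray, as slopes to the right and down, at radius r is drawn at 1 + k1 r^2 times it, then the intrinsics apply), "R" (3x3) and "t" (3): a world point X has camera coordinates R X + t. Camera axes: x right, y down, z forward; pixel columns grow to the right and rows downward; lengths in m; the calibration is good to about 2 mm. A picture is of the moment at which its call begins. camera_params takes no time and is no camera call.
- ticket.job_done(): hands the job in; it is judged then, once.
Trained networks look in the newest picture that a camera, given by its name, has taken for a name from the list of things; names that differ only in an ending like _2 or _b are one class to them, and where a whole thing is asked for, a point or a joint stands for the part that bears it (a point fixed in the world has none). Each returns a list of dicts, best first, with "score" (0 to 1); they miss things now and then, are a little off and sometimes report something else, mostly with a low value. They report only what shows in the picture. A call takes as long as a camera call.
- models.silhouettes(name, camera): "pixels" (480x640 bool, what is visible of it) and "extent" ([left, top, width, height] in pixels, round what is visible of it).
The state is a dict: "t": time; "joint_pos": joint angles; "joint_velocities": joint speeds; "joint_torque": joint torques, N m; "position": TCP position; "tcp_rot": TCP orientation; "force": force on the tool from outside, world axes, zero at the start; "moment": the same for the moment, N m; "gripper_width": finger opening in m; "finger_force": force on a finger pad.
Only numpy, scipy, OpenCV 4.12 (cv2) and the standard library are available. Lean on these libraries where they do the work, as an engineer would, in place of code of your own. Each camera call takes 0.05 s, during which the arm holds its last target. There are 200 camera calls.

TASK

The pipette left standing in the tube rack belongs on the pipette carousel, whose only empty hanger is turned away from you. Push its head round gently with the fingertips, without gripping or ramming it, until the empty hanger faces you; then hang the pipette there by its finger hook, upright and free. Leave the tubes in the rack and knock nothing over.

Things in the scene. Friction and masses are not known exactly. Their poses are not given: they have to be found in the camera images.
- pipette_mid (a point): The loose pipette (95 g, white, 239 mm long), standing nearly upright, tip down, in a hole of the tube rack. The point is on its axis, 120 mm above the tip. z points from tip to plunger, x to the side where the finger hook stands out. Round handle, 29 mm thick, from 22 to 97 mm above this point; grasp it near its top with the fingers at +y and -y. Below it tapers to 6 mm at the tip; the plunger ends 119 mm above.
- pipette_hook (a point): On the same pipette, under the arch of its finger hook: the middle of the hook's downward-open throat, 20.5 mm from the axis (along x), 92.5 mm above pipette_mid. The saddle's top edge comes to rest here. The throat is 12 mm wide; the hook's end, 8 mm thick, reaches 18 mm below this point.
- carousel: Foot of the pipette carousel, fixed: round, 172 mm across; origin at the centre of its underside, on the vertical axis of the turning head. Its -x is the world's -x (the robot's side). Five hangers 72 degrees apart, one empty, four with pipettes like the loose one held fast, axes 81 mm from the carousel's axis, hooks inward. A wall cabinet overhangs the worktop's rear, 0.58 m up.
- carousel_head (a joint): Turn of the head, rad, counter-clockwise from above, no stops; 0 (or any whole turn) when the empty hanger points to -x. Stiff (about 0.1 N m, or 1.2 N at a pipette), stays where left. The hung pipettes' handles, 29 mm thick, stand 172 to 246 mm above the worktop, their plungers up to 269 mm; closed fingertips can go down into the 65 mm gap between two of them and push one sideways.
- free_saddle (a point): Empty hanger: middle of the top edge of its upright saddle plate, 5 mm thick (radially), 26 mm wide, 60 mm from the carousel's axis, 242 mm above the worktop; a 7 mm high ear at each end of the edge, about 16 mm apart. The frame turns with the head, -x pointing outward. The pipette hangs outside the plate, its hook over it towards the column, its axis 80 to 83 mm from the carousel's axis.
- free_cradle (a point): Middle of the empty hanger's lower wire cradle, 80 mm from the carousel's axis, 105 mm above the worktop: two wire prongs 28 mm apart, open outward and upward, back bar 12 mm inward of this point. It steadies the lower part of the hung pipette, which can be lowered in straight from above; its tip then ends 30 mm above the worktop. Frame as free_saddle.
- tube_rack: Blue sample tube rack, 66 x 150 x 68 mm, long along its y, 2 x 5 square holes of 20 mm at x = -14, 14 mm and y = -52, -26, 0, 26, 52 mm; fixed; origin at the centre of its underside. Its floor is 3 mm thick.
- tube_a: Capped sample tube, 17 mm across, 92 mm tall, standing in the rack; origin at the centre of its foot, z up.
- tube_b: Another such tube in the rack.
- tube_c: Another such tube in the rack.
- tube_d: Another such tube in the rack.
- wash_bottle: Bystander: wash bottle, 62 mm thick, 226 mm tall with its bent spout, loose; origin at its foot.
- dropper_bottle: Bystander: brown dropper bottle, 34 mm across, 102 mm tall, loose, between rack and carousel; origin at its foot.
- sample_cup: Bystander: lidded sample cup, 59 mm across, 63 mm tall, loose; origin at its foot.
- reagent_bottle: Bystander: small white reagent bottle, 26 mm across, 82 mm tall, loose; origin at its foot.

How it is judged:
On the way, in this order (a step that is already met when the one before it is completed fails the run):
1. the empty hanger faces the robot's side (within about 30 degrees) and the head is still (x of free_saddle in the frame of carousel below -0.05 m and velocity of joint carousel_head between -0.3 and 0.3 rad/s), for 0.2 s.
2. the pipette hangs by its finger hook on the empty hanger's saddle, upright (distance between pipette_hook and free_saddle below 0.012 m and angle between pipette_mid's own z axis and vertical below 0.15 rad), for 0.2 s.
At the end, for the whole second after the job is handed in: The pipette hangs still on the hanger that was empty, the throat of its hook within 12 mm of the saddle's top, its axis within 8 degrees of vertical, and that hanger still faces the robot's side (within about 30 degrees); nothing has been knocked over and the tubes are in the rack (all of step 2 and x of free_saddle in the frame of carousel below -0.05 m and linear speed of pipette below 0.03 m/s and angular speed of pipette below 0.3 rad/s); the robot touches nothing.
It fails at once if the carousel or its pipettes are gripped or rammed (over 30 N from the fingers) (contact force between the fingers and carousel above 30 N).
It fails at once if the carousel is spun fast (over 4 rad/s) (velocity of joint carousel_head above 4 rad/s or velocity of joint carousel_head below -4 rad/s).
It fails at once if a tube or a bystander is knocked over (angle between any of tube_a, tube_b, tube_c, tube_d, wash_bottle, dropper_bottle, sample_cup, reagent_bottle's own z axis and vertical above 0.6 rad).
It fails at once if a tube is taken out of the rack (height (world z) of any of tube_a, tube_b, tube_c, tube_d above 0.04 m).
It also fails if it takes over 64 s, if anything falls off the work surface, if the arm or the gripper's body presses on something with over 40 N, if the wrist force passes 120 N, or if a joint passes its speed limit or range.

## Working session

There is one attempt and no reset: what is moved stays moved. The work goes in short steps, Python scripts to look and compute and a tool call to move; the robot and the scene stay as the last step left them, time stands still between calls to the robot, and variables do not carry over. Pictures are saved under pics/ and viewed, at most 10 in all, crops included, and the job is handed in when it is done.

Besides the shell and the picture viewer there is one more tool, called after ">>>" by a JSON object that holds its "name" and its "arguments". drive_tool: Moves the arm, as the interface text tells. Its arguments: {"type":"object","properties":{"targets":{"type":"array","items":{"type":"array"}},"grip_force":{"type":"number"}},"required":["targets"]}

```bash
mkdir -p pics; cat > h.py <<'E'
import numpy as np, cv2
from bench import sensors, cams, ticket, models
def cam(n):
    p=cams.camera_params(n); return p
def proj(n,X):
    p=cam(n); c=np.atleast_2d(X)@np.array(p["R"]).T+np.array(p["t"]); s=c[:,:2]/c[:,2:]
    s=s*(1+p["k1"]*(s**2).sum(1,keepdims=True)); return s*[p["fx"],p["fy"]]+[p["cx"],p["cy"]]
def ray(n,uv):
    p=cam(n); d=(np.array(uv,float)-[p["cx"],p["cy"]])/[p["fx"],p["fy"]]; s=d.copy()
    for _ in range(20): s=d/(1+p["k1"]*(s@s))
    R=np.array(p["R"]); return -R.T@np.array(p["t"]), R.T@np.append(s,1)
def atz(n,uv,z):
    o,d=ray(n,uv); return o+d*(z-o[2])/d[2]
def tri(a,b):
    o1,d1=ray("side",a); o2,d2=ray("top",b)
    s=np.linalg.lstsq(np.c_[d1,-d2],o2-o1,rcond=None)[0]; p,q=o1+s[0]*d1,o2+s[1]*d2
    return (p+q)/2, np.linalg.norm(p-q)
E
cat > a.py <<'E'
from h import *
for n in("side","top"):
    cv2.imwrite(f"pics/{n}0.png",cams.grab_frame(n)[:,:,::-1]); o,_=ray(n,(320,240)); print(n,o.round(3))
    for k in ("pipette_mid","carousel","carousel_head","tube_rack","dropper_bottle","wash_bottle","sample_cup","reagent_bottle","tube_a"):
        for r in models.silhouettes(k,n)[:5]:
            ys,xs=np.nonzero(r["pixels"]); print(n,k,round(r["score"],2),r["extent"],len(xs),xs.mean().round(1),ys.mean().round(1))
print(sensors.get_state())
E
python3 a.py
```

```text
side [0.454 0.981 0.564]
side pipette_mid 0.83 [338.1, 246.6, 26.9, 104.9] 1776 354.4 292.6
side pipette_mid 0.22 [258.8, 163.4, 93.2, 136.7] 5887 308.3 215.6
side pipette_mid 0.15 [358.7, 289.7, 23.7, 51.7] 662 370.4 319.4
side carousel 0.97 [259.8, 162.7, 90.5, 154.8] 8251 308.0 240.6
side carousel 0.2 [364.3, 352.3, 11.4, 47.8] 195 371.3 364.7
side carousel_head 0.82 [257.0, 162.5, 92.2, 136.9] 6010 307.0 216.4
side tube_rack 0.86 [314.2, 323.2, 71.8, 95.2] 3729 350.2 374.8
side dropper_bottle 0.63 [357.5, 287.7, 24.7, 54.8] 686 370.4 319.1
side wash_bottle 0.97 [232.5, 247.4, 55.4, 137.0] 3575 253.5 329.4
side wash_bottle 0.37 [365.1, 353.6, 10.9, 42.4] 176 371.9 364.0
side sample_cup 0.77 [314.5, 233.3, 18.3, 34.1] 444 322.3 249.7
side reagent_bottle 0.49 [277.0, 225.9, 15.3, 31.6] 287 285.5 242.7
side tube_a 0.73 [331.8, 325.6, 10.4, 20.7] 177 336.3 334.9
side tube_a 0.7 [334.4, 344.3, 12.8, 22.9] 198 342.6 354.8
side tube_a 0.57 [367.4, 351.9, 11.2, 45.0] 189 371.8 363.5
side tube_a 0.55 [323.8, 315.9, 12.1, 17.2] 144 330.0 324.0
top [0.295 0.084 1.321]
top pipette_mid 0.69 [1
[... 695 characters left out ...]
s': array([-0.92679818,  0.50089378, -0.42705351,  1.55037838,  0.22079127,
        1.13830069, -0.21028963]), 'joint_velocities': array([0.00041467, 0.00083643, 0.00178105, 0.00061942, 0.00041817,
       0.00017119, 0.00072746]), 'joint_torque': array([ 4.47035382e-05, -5.69381154e+01, -5.81134021e+00, -2.81333345e+01,
        1.25590805e-02,  1.97128895e-03, -1.38346294e-05]), 'position': array([0.24151666, 0.60347749, 0.2313273 ]), 'tcp_rot': array([-2.93946471e-05,  1.89212284e-01,  9.81936205e-01,  2.99081802e-05]), 'force': array([-0.09655685, -0.60051882,  0.85655573]), 'moment': array([-0.02616293,  0.02282909,  0.00819565]), 'finger_force': 0.0, 'gripper_width': 0.08550642439522198}
```

View pics/side0.png

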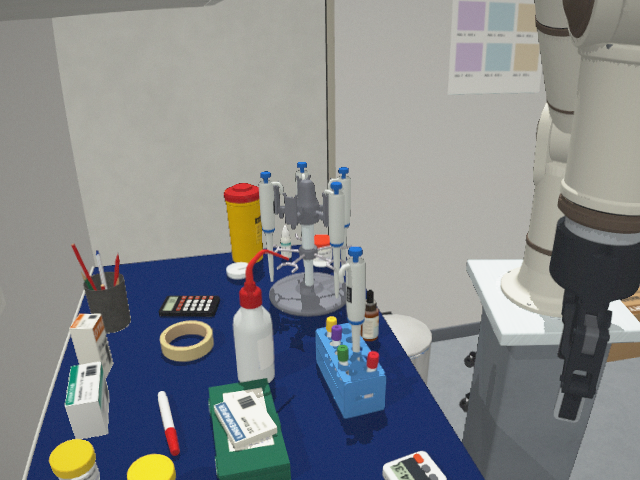

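View pics/top0.png

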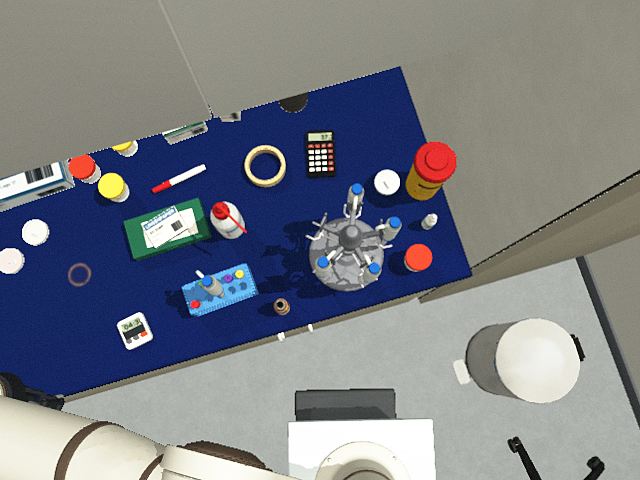

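The side view shows the carousel at (308,240), the loose pipette at (355,300) in the rack, and the dropper bottle at (370,315). The top view has the carousel centre near (350,237). Its plungers are at (357,189), (394,224), (374,270) and (322,263), so the empty hanger points to image left, near (315,228).

```bash
cat > b.py <<'E'
from h import *
from scipy.optimize import least_squares
I={n:cv2.imread(f"pics/{n}0.png") for n in("side","top")}
def blobs(im,box,amin=8):
    hsv=cv2.cvtColor(im,cv2.COLOR_BGR2HSV); m=cv2.inRange(hsv,(98,130,90),(118,255,255)); k=np.zeros_like(m); x,y,w,h=box; k[y:y+h,x:x+w]=1
    n,l,s,c=cv2.connectedComponentsWithStats(m*k); return [(c[i].round(1),s[i]) for i in range(1,n) if s[i][4]>=amin]
T=blobs(I["top"],(300,175,110,110)); 
for c,s in T: print("top",c,s,atz("top",c,.263).round(3))
for c,s in blobs(I["top"],(180,262,85,55)): print("rack top",c,s,atz("top",c,.238).round(3))
for c,s in blobs(I["side"],(255,155,115,110)): print("side",c,s)
P=np.array([atz("top",c,.263)[:2] for c,s in T if s[4]>20])
def res(v):
    A=v[2]+np.arange(5)*2*np.pi/5; Q=v[:2]+.081*np.c_[np.cos(A),np.sin(A)]
    return np.sort(np.linalg.norm(P[:,None]-Q[None],axis=2).min(1))
best=min((least_squares(res,[*(P.mean(0)),a]) for a in np.linspace(0,1.2,7)),key=lambda r:r.cost)
v=best.x; print(v,best.fun)
for i in range(5):
    a=v[2]+i*2*np.pi/5; q=v[:2]+.081*np.array([np.cos(a),np.sin(a)]); d=np.linalg.norm(P-q,axis=1).min(); print(np.degrees(a).round(1)%360,q.round(3),d.round(4))
a=cv2.resize(I["top"][255:325,175:295],None,fx=6,fy=6,interpolation=3)[:, :400*2]
b=cv2.resize(I["top"][175:300,300:410],None,fx=5,fy=5)[:600]
cv2.imwrite("pics/c1.png",a[:600,:800])
c=cv2.resize(I["side"][235:415,300:400],None,fx=3.3,fy=3.3,interpolation=3); cv2.imwrite("pics/c2.png",c[:600])
E
python3 b.py
```

```text
top [327.  195.3] [ 300  175   71   47 2194] [0.592 0.064 0.263]
top [389.7 235.4] [ 357  196   53   89 1732] [ 0.512 -0.051  0.263]
top [347.  211.7] [346 210   3   4   9] [0.559 0.027 0.263]
top [310.7 233.3] [306 232   9   4  15] [0.52  0.096 0.263]
top [306.7 243.2] [305 239   5  11  18] [0.501 0.104 0.263]
top [322.7 261.7] [318 257  11  11  93] [0.465 0.075 0.263]
top [373.9 267.8] [369 263  11  11  94] [ 0.452 -0.019  0.263]
top [301.3 273.4] [300 271   4   6  17] [0.444 0.115 0.263]
top [317.2 283.1] [315 282   5   3  12] [0.426 0.086 0.263]
rack top [222.4 287.9] [ 180  262   85   55 3522] [0.424 0.265 0.238]
side [301.5 165.7] [297 162  10  11  70]
side [343.1 170.9] [339 167   9  11  67]
side [265.3 175.7] [261 171  10  12  79]
side [335.8 186.3] [331 182  11  12  91]
side [268.5 230.7] [263 229  12   4  23]
side [336.  244.8] [330 243  13   4  24]
side [295.2 247. ] [292 246   8   3  22]
side [354.8 252.6] [348 247  14  15 148]
side [294.4 255.7] [292 252   7  10  47]
side [265.1 259.6] [263 254   5  11  46]
side [276.9 260.5] [274 256   8   9  54]
side [300.2 262.1] [297 259   6   6  24]
[0.52406338 0.00932816 0.87303726] [0.01096131 0.01610886 0.01804642 0.02112912]
50.0 [0.576 0.071] 0.018
122.0 [0.481 0.078] 0.0161
194.0 [ 0.445 -0.01 ] 0.011
266.0 [ 0.518 -0.071] 0.0211
338.0 [ 0.599 -0.021] 0.0848
```

View pics/c1.png

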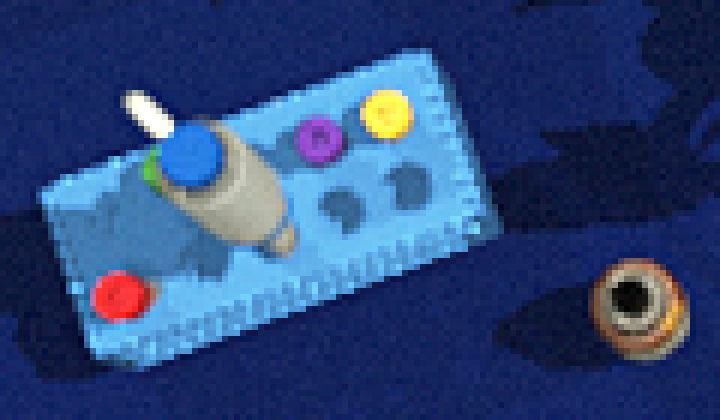

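View pics/c2.png

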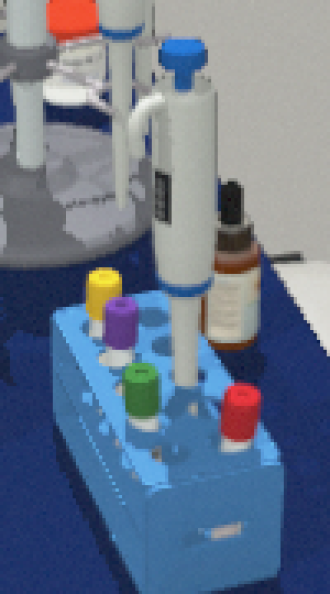

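```bash
cat > b.py <<'E'
from h import *
from scipy.optimize import least_squares
I={n:cv2.imread(f"pics/{n}0.png") for n in("side","top")}
def blobs(im,box,amin=8,sat=170,v=120):
    hsv=cv2.cvtColor(im,cv2.COLOR_BGR2HSV); m=cv2.inRange(hsv,(98,sat,v),(114,255,255)); k=np.zeros_like(m); x,y,w,h=box; k[y:y+h,x:x+w]=1
    n,l,s,c=cv2.connectedComponentsWithStats(m*k); return [(c[i].round(1),s[i]) for i in range(1,n) if s[i][4]>=amin]
T=blobs(I["top"],(300,175,110,110),25)
for c,s in T: print("top",c,s,atz("top",c,.264).round(3))
for c,s in blobs(I["top"],(195,270,20,25)): print("rack top",c,s)
P=np.array([atz("top",c,.264)[:2] for c,s in T])
best=None
def Q(v): A=v[2]+np.arange(5)*2*np.pi/5; return v[:2]+.081*np.c_[np.cos(A),np.sin(A)]
for a in np.linspace(0,1.2,7):
    r=least_squares(lambda v:np.linalg.norm(P[:,None]-Q(v)[None],axis=2).min(1),[.51,.027,a])
    if best is None or r.cost<best.cost: best=r
v=best.x; print(v,best.fun)
for i,q in enumerate(Q(v)): print((np.degrees(v[2])+72*i).round(1)%360,q.round(3),np.linalg.norm(P-q,axis=1).min().round(4), proj("side",[*q,.264]).round(1))
pt=(206.7,280.8); print("plunger tri",tri((354.8,252.6),pt),tri((354.8,250),pt))
# axis fit
def ax(p,h):
    d=np.array([p[2],p[3],1]);d/=np.linalg.norm(d); return np.array([p[0],p[1],.003])+h*d
M=[("side",(354.8,250.),.234),("top",pt,.236),("side",(356.3,322.),.142),("top",(222.5,295.),.070)]
r=least_squares(lambda p:np.concatenate([(proj(n,ax(p,h))[0]-uv) for n,uv,h in M]),[.43,.28,0,0])
p=r.x; print("tip,tilt",p.round(4),r.fun.round(1),"mid",ax(p,.12).round(4),"h",ax(p,.2125).round(4))
m=ax(p,.2125)
for a in range(0,360,15):
    e=m+.03*np.array([np.cos(np.radians(a)),np.sin(np.radians(a)),0]); print(a,proj("top",e)[0].round(1),proj("side",e)[0].round(1))
for n,uv,z in (("top",(281,304.),.102),("side",(370,293),.102),("top",(227.4,219.8),.1),):print(atz(n,uv,z).round(3))
for q in((182,287),(244,263),(258,293),(193,316)): print("rack",atz("top",q,.068).round(3))
for q in((195.3,304.4),(228.5,278.5),(239.5,274)): print("tube",atz("top",q,.09).round(3))
E
python3 b.py
```

```text
top [356.7 188. ] [352 183  11  11  94] [0.605 0.007 0.264]
top [394.9 221.3] [390 216  11  12  95] [ 0.538 -0.062  0.264]
top [322.6 261.8] [318 257  11  11  87] [0.465 0.075 0.264]
top [373.8 267.7] [369 263  11  11  87] [ 0.452 -0.019  0.264]
rack top [206.4 280.4] [201 275  11  11  90]
[ 0.52387009  0.01835967 -0.14091078] [0.00081957 0.00097982 0.00081916 0.00082122]
351.9 [0.604 0.007] 0.0008 [[265.3 174.6]]
63.9 [0.559 0.091] 0.0957 [[283.6 188.3]]
135.9 [0.466 0.075] 0.0008 [[336.  185.1]]
207.9 [ 0.452 -0.02 ] 0.0008 [[343.2 170.1]]
279.9 [ 0.538 -0.061] 0.001 [[301.6 164.5]]
plunger tri (array([0.43740069, 0.29579952, 0.2346191 ]), np.float64(0.0022924252996126713)) (array([0.43716268, 0.29504807, 0.2383949 ]), np.float64(0.001774956008374716))
tip,tilt [ 0.4241  0.3094  0.058  -0.0438] [ -0.9   2.4  -2.2   0.2   0.6 -13.7  -6.4   0.1] mid [0.431  0.3042 0.1227] h [0.4364 0.3002 0.2149]
0 [206.5 267.9] [334.1 265.9]
15 [202.5 268.5] [334.7 268.4]
30 [198.8 270.1] [336.8 270.7]
45 [195.6 272.6] [340.1 272.8]
60 [193.1 275.9] [344.4 274.3]
75 [191.5 279.6] [349.6 275.3]
90 [190.9 283.6] [355.1 275.7]
105 [191.4 287.6] [360.6 275.3]
120 [192.9 291.3] [365.7 274.3]
135 [195.3 294.5] [369.9 272.8]
150 [198.5 296.9] [373.  270.7]
165 [202.2 298.3] [374.9 268.4]
180 [206.2 298.8] [375.3 265.9]
195 [210.3 298.1] [374.3 263.5]
210 [214.  296.5] [372.  261.3]
225 [217.3 294. ] [368.6 259.5]
240 [219.7 290.7] [364.3 258.1]
255 [221.3 286.9] [359.4 257.2]
270 [221.9 282.9] [354.2 256.9]
285 [221.4 278.9] [349.1 257.2]
300 [219.8 275.2] [344.3 258.1]
315 [217.4 272.1] [340.2 259.5]
330 [214.2 269.8] [336.9 261.3]
345 [210.5 268.3] [334.9 263.5]
[0.403 0.164 0.102]
[0.406 0.184 0.102]
[0.589 0.278 0.1  ]
rack [0.448 0.382 0.068]
rack [0.498 0.246 0.068]
rack [0.431 0.216 0.068]
rack [0.384 0.357 0.068]
tube [0.407 0.348 0.09 ]
tube [0.461 0.277 0.09 ]
tube [0.471 0.253 0.09 ]
```

```bash
cat > c.py <<'E'
from h import *
from scipy.optimize import least_squares
for q in ((222.3,291.5),(221.5,290)): print(tri((356.7,322),q))
print("plunger",tri((354.8,250),(206.5,280.4)))
m=np.array([.4372,.2955,.236])
for z in (.236,.142,.07): print(z,proj("top",[.4372,.2955,z]),proj("side",[.4372,.2955,z]))
for n in("top","side"):
    r=models.silhouettes("pipette_mid",n)[0]["pixels"]; ys,xs=np.nonzero(r); c,vec=cv2.PCACompute(np.c_[xs,ys].astype(np.float32),None); print(n,c,vec[0],np.degrees(np.arctan2(vec[0][1],vec[0][0])))
    for y in range(ys.min(),ys.max()+1,3 if n=="top" else 8): x=np.nonzero(r[y])[0]; print(y,x.min(),x.max())
E
python3 c.py
```

```text
(array([0.43167979, 0.28691855, 0.10926414]), np.float64(0.0002470985590562352))
(array([0.43323452, 0.28852768, 0.110561  ]), np.float64(0.00277729179330607))
plunger (array([0.43753552, 0.29541153, 0.23862455]), np.float64(0.002507484053316222))
0.236 [[206.67470225 281.41359446]] [[354.15885002 251.54231795]]
0.142 [[215.50261338 287.14218866]] [[353.57123935 307.06806905]]
0.07 [[221.38723788 290.96045483]] [[353.0995682 345.7148234]]
top [[210.40489 284.7772 ]] [0.73922837 0.67345494] 42.334274
271 197 199
274 197 202
277 199 213
280 201 215
283 201 218
286 202 221
289 204 222
292 208 223
295 213 223
side [[354.39697 292.58786]] [0.03455498 0.99940276] 88.019745
247 352 360
255 349 360
263 346 364
271 339 365
279 338 365
287 346 365
295 346 364
303 346 365
311 347 364
319 348 364
327 351 360
335 351 360
343 352 359
351 354 358
```

>>> {"name": "drive_tool", "arguments": {"targets": [[1,[0.3,-0.9,0.8],[0,0,0]],[1,[0.3,-0.9,0.8],[0,0,0]],[1,[0.3,-0.9,0.8],[0,0,0]],[1,[0.3,-0.9,0.8],[0,0,0]],[1,[0.3,-0.9,0.8],[0,0,0]]], "grip_force": 30}}

```text
t: 1.52
position: [0.2867, 0.4671, 0.3523]
tcp_rot: [-0.0, 0.189, 0.982, -0.0]
force: [1.6, 0.4, -0.3]
gripper_width: 0.0256
finger_force: 0.0
```

>>> {"name": "drive_tool", "arguments": {"targets": [[1,[0.3,-0.9,0],[0,0,0]],[1,[0.3,-0.9,0],[0,0,0]],[1,[0.3,-0.9,0],[0,0,0]],[1,[0.3,-0.9,0],[0,0,0]],[1,[0.3,-0.9,0],[0,0,0]]]}}

```text
t: 1.93
position: [0.3317, 0.3321, 0.3516]
tcp_rot: [0.0, 0.189, 0.982, 0.0]
force: [-0.1, -0.8, -0.2]
gripper_width: 0.0
finger_force: 0.0
```

>>> {"name": "drive_tool", "arguments": {"targets": [[1,[0.3,-0.9,0],[0,0,0]],[1,[0.3,-0.9,0],[0,0,0]],[1,[0.3,-0.9,0],[0,0,0]],[1,[0.3,-0.9,0],[0,0,0]],[1,[0.3,-0.9,0],[0,0,0]]]}}

```text
t: 2.35
position: [0.3767, 0.1971, 0.3516]
tcp_rot: [0.0, 0.189, 0.982, 0.0]
force: [-0.0, 0.2, 0.6]
gripper_width: 0.0001
finger_force: 0.0
```

>>> {"name": "drive_tool", "arguments": {"targets": [[1,[0.4,-0.9,0],[0,0,0]],[1,[0.4,-0.9,0],[0,0,0]],[1,[0.4,-0.9,0],[0,0,0]],[1,[0.4,-0.9,0],[0,0,0]],[1,[0.4,-0.9,0],[0,0,0]]]}}

```text
t: 2.77
position: [0.4369, 0.0621, 0.3517]
tcp_rot: [0.0, 0.189, 0.982, 0.0]
force: [0.8, 0.6, 0.2]
gripper_width: 0.0002
finger_force: 0.0
```

>>> {"name": "drive_tool", "arguments": {"targets": [[1,[0.2,-1.0,0],[0,0,0]],[1,[0,0,-0.8],[0,0,0]],[1,[0,0,-0.8],[0,0,0]],[1,[0,0,-0.4],[0,0,0]],[1,[0,0,0],[0,0,0]]]}}

```text
t: 3.18
position: [0.4405, 0.033, 0.2887]
tcp_rot: [-0.002, 0.189, 0.982, -0.001]
force: [-0.8, -0.2, 0.8]
gripper_width: -0.0002
finger_force: 0.0
```

```bash
python3 - <<'E'
from h import *
s=cams.grab_frame("side")[130:280,240:440,::-1]; t=cams.grab_frame("top")[170:320,270:470,::-1]
cv2.imwrite("pics/d1.png",cv2.resize(np.r_[s,t],None,fx=2,fy=2,interpolation=3)); print(sensors.get_state()["position"])
E
```

```text
[0.44253043 0.03350142 0.29157475]
```

View pics/d1.png

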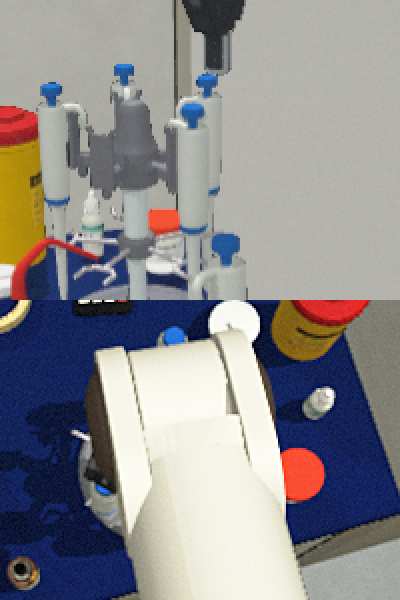

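The fingertips, at side crop (217,68), are above the gap between the two near pipettes at crop (193,110) and (207,80).

>>> {"name": "drive_tool", "arguments": {"targets": [[1,[0,0,-0.5],[0,0,0]],[1,[0,0,-0.5],[0,0,0]],[1,[0,0,-0.5],[0,0,0]],[1,[0,0,-0.5],[0,0,0]],[1,[0,0,-0.5],[0,0,0]]]}}

```text
t: 3.7
position: [0.4439, 0.0339, 0.2174]
tcp_rot: [0.002, 0.189, 0.982, 0.001]
force: [0.3, -0.3, 0.1]
gripper_width: -0.0001
finger_force: 0.0
```

>>> {"name": "drive_tool", "arguments": {"targets": [[1,[0,-0.24,0],[0,0,0]],[1,[0,-0.24,0],[0,0,0]],[1,[0.02,-0.24,0],[0,0,0]],[1,[0.02,-0.24,0],[0,0,0]],[1,[0.06,-0.23,0],[0,0,0]]]}}

```text
t: 4.12
position: [0.4461, -0.0033, 0.2174]
tcp_rot: [0.001, 0.19, 0.982, 0.0]
force: [-0.3, -0.2, -0.6]
gripper_width: -0.0001
finger_force: 0.0
```

```bash
cat > hd.py <<'E'
import sys
from h import *
tag=sys.argv[1]; s=sensors.get_state(); print(s["position"].round(4),s["force"].round(1))
im=cams.grab_frame("side")[:,:,::-1]; cv2.imwrite(f"pics/{tag}.png",im)
hsv=cv2.cvtColor(im,cv2.COLOR_BGR2HSV); m=cv2.inRange(hsv,(98,170,120),(114,255,255)); m[205:]=0; m[:140]=0; m[:,:240]=0; m[:,390:]=0
n,l,st,c=cv2.connectedComponentsWithStats(m); C=[c[i] for i in range(1,n) if st[i][4]>=20]; print(np.round(C,1),[st[i][4] for i in range(1,n)])
best=[]
for d in np.arange(0,360,.5):
    A=np.radians(d+72*np.arange(1,5)); q=proj("side",np.c_[.5239+.081*np.cos(A),.0184+.081*np.sin(A),np.full(4,.263)])
    D=np.linalg.norm(np.array(C)[:,None]-q[None],axis=2); best.append((D.min(1).mean()+ .3*D.min(0).mean(),d))
best.sort(); print("empty angle",best[:4])
E
python3 hd.py e1
```

```text
[ 0.4461 -0.0033  0.2174] [-0.3 -0.2 -0.6]
[[293.9 165.9]
 [263.6 177.8]
 [341.5 184.1]] [np.int32(61), np.int32(71), np.int32(80)]
empty angle [(np.float64(1.6662165691994442), np.float64(75.5)), (np.float64(1.7415871511788907), np.float64(75.0)), (np.float64(1.742720427749318), np.float64(76.0)), (np.float64(1.9034503483707281), np.float64(74.5))]
```

>>> {"name": "drive_tool", "arguments": {"targets": [[1,[0.06,-0.23,0],[0,0,0]],[1,[0.1,-0.22,0],[0,0,0]],[1,[0.1,-0.22,0],[0,0,0]],[1,[0.13,-0.2,0],[0,0,0]],[1,[0.14,-0.2,0],[0,0,0]]]}}

```text
t: 4.58
position: [0.4621, -0.0348, 0.2164]
tcp_rot: [0.0, 0.189, 0.982, 0.0]
force: [-0.4, 0.7, -0.3]
gripper_width: 0.0001
finger_force: 0.5
```

>>> {"name": "drive_tool", "arguments": {"targets": [[1,[0.17,-0.17,0],[0,0,0]],[1,[0.17,-0.17,0],[0,0,0]],[1,[0.2,-0.14,0],[0,0,0]],[1,[0.2,-0.14,0],[0,0,0]],[1,[0.22,-0.1,0],[0,0,0]]]}}

```text
t: 5.0
position: [0.4907, -0.0564, 0.2162]
tcp_rot: [-0.0, 0.189, 0.982, -0.0]
force: [-1.8, 2.0, 0.0]
gripper_width: 0.0003
finger_force: 0.8
```

```bash
python3 hd.py e2
```

```text
[ 0.4907 -0.0564  0.2162] [-1.8  2.   0. ]
[[309.2 166.4]
 [269.2 172.4]
 [346.6 173.7]
 [274.7 187.3]] [np.int32(20), np.int32(63), np.int32(67), np.int32(81)]
empty angle [(np.float64(1.294485157603722), np.float64(122.0)), (np.float64(1.3328774624373716), np.float64(122.5)), (np.float64(1.352215332446623), np.float64(121.5)), (np.float64(1.4212853890246446), np.float64(123.0))]
```

>>> {"name": "drive_tool", "arguments": {"targets": [[1,[0.22,-0.1,0],[0,0,0]],[1,[0.23,-0.06,0],[0,0,0]],[1,[0.23,-0.06,0],[0,0,0]],[1,[0.24,-0.02,0],[0,0,0]],[1,[0.24,-0.02,0],[0,0,0]]]}}

```text
t: 5.47
position: [0.5256, -0.0638, 0.2162]
tcp_rot: [-0.0, 0.189, 0.982, -0.0]
force: [-2.2, 1.7, 0.5]
gripper_width: -0.0002
finger_force: 0.0
```

>>> {"name": "drive_tool", "arguments": {"targets": [[1,[0.24,0.02,0],[0,0,0]],[1,[0.24,0.02,0],[0,0,0]],[1,[0.23,0.06,0],[0,0,0]],[1,[0.23,0.06,0],[0,0,0]],[1,[0,0,0],[0,0,0]]]}}

```text
t: 5.88
position: [0.5502, -0.0497, 0.2153]
tcp_rot: [-0.006, 0.185, 0.983, 0.003]
force: [-14.8, 17.2, 7.5]
gripper_width: 0.0003
finger_force: 0.0
```

```bash
python3 hd.py e3
```

```text
[ 0.5502 -0.0497  0.2153] [-14.8  17.2   7.5]
[[325.4 165.9]
 [278.1 169.3]
 [266.3 183.3]
 [310.7 190.6]] [np.int32(60), np.int32(39), np.int32(78), np.int32(87)]
empty angle [(np.float64(0.8618669545788782), np.float64(172.5)), (np.float64(0.8779258633879017), np.float64(172.0)), (np.float64(0.9886907252921686), np.float64(173.0)), (np.float64(1.041747206861221), np.float64(171.5))]
```

```bash
python3 - <<'E'
from h import *
s=sensors.get_state(); print({k:np.round(v,3) for k,v in s.items()})
a=cams.grab_frame("side")[60:260,230:430,::-1]; t=cams.grab_frame("top")[130:330,270:470,::-1]
cv2.imwrite("pics/d2.png",cv2.resize(np.c_[a,t],None,fx=2,fy=2,interpolation=3))
E
```

```text
{'t': np.float64(5.933), 'joint_pos': array([-0.036,  0.318,  0.102,  1.822, -0.047,  1.014,  1.285]), 'joint_velocities': array([ 0.002, -0.004,  0.007,  0.013,  0.005, -0.008,  0.002]), 'joint_torque': array([  9.005, -43.929,  10.431, -33.097,   3.805,  -4.784,  -0.638]), 'position': array([ 0.55 , -0.05 ,  0.215]), 'tcp_rot': array([-0.006,  0.185,  0.983,  0.003]), 'force': array([-14.551,  16.421,   5.612]), 'moment': array([3.042, 2.426, 0.577]), 'finger_force': np.float64(0.0), 'gripper_width': np.float64(-0.0)}Traceback (most recent call last):
  File "<stdin>", line 4, in <module>
cv2.error: OpenCV(4.12.0) /io/opencv/modules/imgcodecs/src/loadsave.cpp:1058: error: (-215:Assertion failed) image.channels() == 1 || image.channels() == 3 || image.channels() == 4 in function 'imwrite_'
```

```bash
python3 - <<'E'
from h import *
a=cams.grab_frame("side")[60:260,230:430,::-1]; t=cams.grab_frame("top")[130:330,270:470,::-1]
cv2.imwrite("pics/d2.png",cv2.resize(np.hstack([a,t]).copy(),None,fx=2,fy=2,interpolation=2))
E
```

```text
(no output)
```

View pics/d2.png

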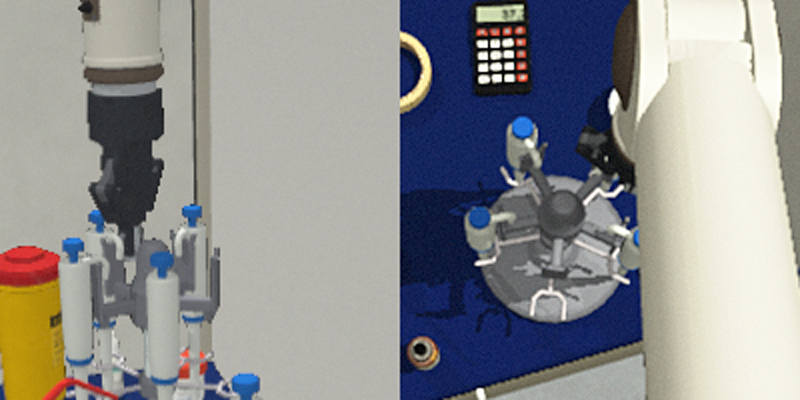

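In the top crop the empty hanger faces the robot at (553,270), with its prongs at (550,300). The fingertip is pressing, with 22 N on the tool, so I'll relieve that along the force before lifting.

>>> {"name": "drive_tool", "arguments": {"targets": [[1,[-0.1,0.15,0],[0,0,0]],[1,[-0.1,0.1,0],[0,0,0]],[1,[0,0,0],[0,0,0]]]}}

```text
t: 6.38
position: [0.5478, -0.0511, 0.2165]
tcp_rot: [0.001, 0.189, 0.982, -0.0]
force: [0.7, 1.0, 0.1]
gripper_width: -0.0001
finger_force: 0.0
```

>>> {"name": "drive_tool", "arguments": {"targets": [[1,[-0.1,0,0.2],[0,0,0]],[1,[0,0,0.4],[0,0,0]],[1,[0,0,0.8],[0,0,0]],[1,[0,0,0.9],[0,0,0]],[1,[0,0,0.9],[0,0,0]]]}}

```text
t: 6.8
position: [0.5443, -0.0527, 0.3139]
tcp_rot: [0.0, 0.19, 0.982, -0.0]
force: [1.0, 0.7, 0.8]
gripper_width: 0.0001
finger_force: 0.0
```

>>> {"name": "drive_tool", "arguments": {"targets": [[1,[-0.2,0.5,0.9],[0,0,0]],[1,[-0.3,0.9,0.5],[0,0,0]],[1,[-0.3,0.9,0],[0,0,0.12]],[1,[-0.3,0.9,0],[0,0,0.12]],[1,[-0.3,0.9,0],[0,0,0.12]]]}}

```text
t: 7.22
position: [0.5027, 0.0717, 0.3558]
tcp_rot: [0.002, 0.009, 1.0, 0.0]
force: [-0.4, 0.6, -0.4]
gripper_width: -0.0001
finger_force: 0.0
```

>>> {"name": "drive_tool", "arguments": {"targets": [[0.5,[-0.3,0.9,0],[0,0,0.12]],[0.5,[-0.3,0.9,0],[0,0,0.12]],[0.5,[-0.3,0.9,0],[0,0,0.12]],[0.3,[-0.3,0.9,0],[0,0,0.12]],[0,[-0.3,0.9,0],[0,0,0.12]]]}}

```text
t: 7.63
position: [0.4576, 0.207, 0.3553]
tcp_rot: [0.001, -0.287, 0.958, -0.0]
force: [0.6, -0.1, -0.5]
gripper_width: 0.0605
finger_force: 0.0
```

```bash
cat > g.py <<'E'
from h import *
S=cams.grab_frame("side"); 
T=cams.grab_frame("top"); cv2.imwrite("pics/t4.png",T[:,:,::-1])
ring,pl=np.array([.4317,.2869,.109]),np.array([.4375,.2954,.238]); d=(pl-ring)/np.linalg.norm(pl-ring); 
at=lambda z: ring+d*(z-ring[2])/d[2]
ss=[r for r in models.silhouettes("pipette_mid","side")][:1]; print(ss[0]["score"],ss[0]["extent"])
print("axis at .195,.215",at(.195).round(4),at(.215).round(4),"tilt",d.round(3))
for a in range(15,75,5):
    r=np.array([np.cos(np.radians(a)),np.sin(np.radians(a)),0]); print(a,[ (proj("top",at(z)+k*r)[0].round(1),proj("side",at(z)+k*r)[0].round(1)) for k,z in((.0345,.213),(.03,.197))])
E
python3 g.py; python3 hd.py e4
```

```text
0.95 [336.8, 244.9, 27.7, 108.1]
axis at .195,.215 [0.4356 0.2926 0.195 ] [0.4365 0.2939 0.215 ] tilt [0.045 0.066 0.997]
15 [(array([205.4, 266.4]), array([331.8, 267.9])), (array([208.1, 270.1]), array([335.4, 276.9]))]
20 [(array([204. , 266.9]), array([332.4, 268.8])), (array([206.8, 270.6]), array([335.9, 277.7]))]
25 [(array([202.5, 267.5]), array([333.1, 269.7])), (array([205.6, 271.1]), array([336.5, 278.5]))]
30 [(array([201.1, 268.2]), array([334.1, 270.6])), (array([204.4, 271.7]), array([337.3, 279.2]))]
35 [(array([199.8, 269.1]), array([335.2, 271.4])), (array([203.3, 272.5]), array([338.3, 280. ]))]
40 [(array([198.6, 270.1]), array([336.4, 272.2])), (array([202.3, 273.3]), array([339.4, 280.6]))]
45 [(array([197.5, 271.1]), array([337.8, 272.9])), (array([201.3, 274.2]), array([340.6, 281.3]))]
50 [(array([196.4, 272.3]), array([339.4, 273.6])), (array([200.4, 275.2]), array([341.9, 281.9]))]
55 [(array([195.4, 273.5]), array([341.1, 274.2])), (array([199.5, 276.3]), array([343.4, 282.4]))]
60 [(array([194.6, 274.8]), array([342.8, 274.7])), (array([198.8, 277.4]), array([344.9, 282.9]))]
65 [(array([193.9, 276.2]), array([344.7, 275.2])), (array([198.2, 278.6]), array([346.5, 283.3]))]
70 [(array([193.2, 277.7]), array([346.7, 275.6])), (array([197.7, 279.8]), array([348.2, 283.6]))]
[0.457  0.2085 0.3552] [ 0.8 -1.3  0.4]
[[325.4 165.9]
 [279.2 168.4]
 [266.3 183.3]
 [310.6 190.5]] [np.int32(60), np.int32(58), np.int32(78), np.int32(92)]
empty angle [(np.float64(0.4934150066091494), np.float64(172.0)), (np.float64(0.5250400629093707), np.float64(171.5)), (np.float64(0.6564392388237672), np.float64(172.5)), (np.float64(0.7812343647682644), np.float64(171.0))]
```

>>> {"name": "drive_tool", "arguments": {"targets": [[0,[-0.1,0.8,0],[-0.02,0.01,0.05]],[0,[-0.1,0.8,0],[-0.02,0.01,0.05]],[0,[-0.15,0.8,0],[-0.02,0.01,0.05]],[0,[-0.12,0.75,0],[-0.006,0.015,0]],[0,[0,0,0],[0,0,0]]]}}

```text
t: 8.25
position: [0.4427, 0.3048, 0.3542]
tcp_rot: [-0.031, -0.358, 0.933, -0.023]
force: [-0.9, 0.7, 0.0]
gripper_width: 0.085
finger_force: 0.0
```

>>> {"name": "drive_tool", "arguments": {"targets": [[0,[-0.03,-0.05,-0.7],[0,0,0]],[0,[-0.03,-0.05,-0.7],[0,0,0]],[0,[-0.03,-0.05,-0.7],[0,0,0]],[0,[-0.03,-0.05,-0.7],[0,0,0]],[0,[0,0,0],[0,0,0]]]}}

```text
t: 8.67
position: [0.4389, 0.2908, 0.2665]
tcp_rot: [-0.034, -0.354, 0.934, -0.026]
force: [0.8, 0.2, -0.8]
gripper_width: 0.0852
finger_force: 0.0
```

```bash
python3 - <<'E'
from h import *
s=sensors.get_state(); print(s["position"],s["tcp_rot"],s["force"])
print(proj("side",s["position"]),proj("top",s["position"]))
a=cams.grab_frame("side")[150:350,260:460,::-1]; t=cams.grab_frame("top")[200:400,120:320,::-1]
cv2.imwrite("pics/d3.png",cv2.resize(np.hstack([a,t]).copy(),None,fx=2,fy=2,interpolation=2))
E
```

```text
[0.4389419  0.29082774 0.26649649] [-0.034282   -0.35424655  0.9341607  -0.02603698] [ 0.75924368  0.22283245 -0.78532912]
[[353.0534855  230.94015798]] [[206.0174936  278.34374466]]
```

View pics/d3.png

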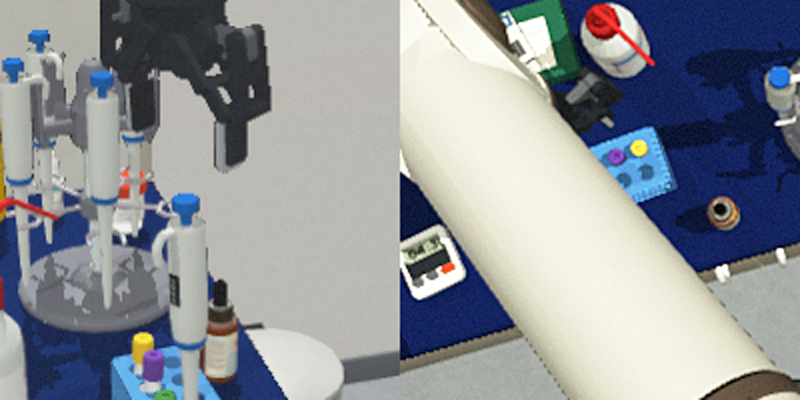

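The side view shows the fingers at crop x 145 and 230 straddling the pipette at 186, so I'll descend.

>>> {"name": "drive_tool", "arguments": {"targets": [[0,[-0.03,-0.03,-0.6],[0,0,0]],[0,[-0.03,-0.03,-0.6],[0,0,0]],[0,[0,0,0],[0,0,0]]]}}

```text
t: 9.02
position: [0.4376, 0.2919, 0.2333]
tcp_rot: [-0.032, -0.356, 0.934, -0.025]
force: [-1.1, -0.5, -0.3]
gripper_width: 0.0851
finger_force: 0.0
```

>>> {"name": "drive_tool", "arguments": {"targets": [[0,[-0.03,0,-0.6],[0,0,0]],[0,[-0.03,0,-0.6],[0,0,0]],[0,[-0.03,0,-0.5],[0,0,0]],[0,[0,0,0],[0,0,0]],[0,[0,0,0],[0,0,0]]]}}

```text
t: 9.43
position: [0.4358, 0.2933, 0.1846]
tcp_rot: [-0.031, -0.356, 0.934, -0.025]
force: [0.0, 1.1, -0.5]
gripper_width: 0.0851
finger_force: 0.0
```

>>> {"name": "drive_tool", "arguments": {"targets": [[0.4,[0,0,0],[0,0,0]],[0.5,[0,0,0],[0,0,0]],[0.6,[0,0,0],[0,0,0]],[0.7,[0,0,0],[0,0,0]],[1,[0,0,0],[0,0,0]]], "grip_force": 35}}

```text
t: 9.85
position: [0.4351, 0.2939, 0.184]
tcp_rot: [-0.031, -0.356, 0.934, -0.024]
force: [-3.4, 3.8, 3.7]
gripper_width: 0.0285
finger_force: 34.0
```

>>> {"name": "drive_tool", "arguments": {"targets": [[1,[0,0,0],[0,0,0]],[1,[0,0,0],[0,0,0]],[1,[0,0,0],[0,0,0]],[1,[0,0,0],[0,0,0]]]}}

```text
t: 10.18
position: [0.4348, 0.2946, 0.184]
tcp_rot: [-0.031, -0.357, 0.933, -0.024]
force: [-1.9, 2.7, 4.3]
gripper_width: 0.0284
finger_force: 35.1
```

>>> {"name": "drive_tool", "arguments": {"targets": [[1,[0.01,0.01,0.2],[0,0,0]],[1,[0.03,0.04,0.6],[0,0,0]],[1,[0.04,0.06,0.9],[0,0,0]],[1,[0.04,0.06,0.9],[0,0,0]],[1,[0.04,0.06,0.9],[0,0,0]]]}}

```text
t: 10.6
position: [0.44, 0.2989, 0.289]
tcp_rot: [-0.032, -0.356, 0.934, -0.025]
force: [0.7, 0.8, 0.1]
gripper_width: 0.0281
finger_force: 34.1
```

>>> {"name": "drive_tool", "arguments": {"targets": [[1,[0.04,0.06,0.9],[0,0,0]],[1,[0,0,0.9],[0.02,-0.01,0]],[1,[0,0,0.4],[0.02,-0.02,0]],[1,[0,0,0],[0.02,-0.015,0]],[1,[0,0,0],[0.006,0,0]]]}}

```text
t: 11.02
position: [0.4416, 0.3009, 0.3556]
tcp_rot: [0.003, -0.356, 0.934, -0.002]
force: [-0.2, 0.3, -0.4]
gripper_width: 0.0282
finger_force: 34.3
```

```bash
cat > p.py <<'E'
import sys
from h import *
s=sensors.get_state(); p=s["position"]; q=s["tcp_rot"]; print(p.round(4),q.round(3),s["force"].round(1),s["gripper_width"].round(4))
S=cams.grab_frame("side"); cv2.imwrite(f"pics/{sys.argv[1]}.png",S[:,:,::-1])
for z in (.055,-.05,-.10,-.17): print(z, proj("side",p+[0,0,z])[0].round(1))
for r in models.silhouettes("pipette_mid","side")[:3]:
    m=r["pixels"]; ys,xs=np.nonzero(m); print(r["score"],r["extent"])
    if r["extent"][0]<300 and r["extent"][2]>60: continue
    for y in range(ys.min(),ys.max()+1,6): x=np.nonzero(m[y])[0]; print(y,x.min(),x.max(),end="; ") if len(x) else 0
    print()
E
python3 p.py f1
```

```text
Traceback (most recent call last):
  File "p.py", line 3, in <module>
    s=sensors.get_state(); p=s["position"]; q=s["tcp_rot"]; print(p.round(4),q.round(3),s["force"].round(1),s["gripper_width"].round(4))
                                                                                                            ^^^^^^^^^^^^^^^^^^^^^^^^
AttributeError: 'float' object has no attribute 'round'
```

>>> {"name": "drive_tool", "arguments": {"targets": [[1,[-0.1,-0.9,0],[0,0,-0.087]],[1,[-0.1,-0.9,0],[0,0,-0.087]],[1,[-0.1,-0.9,0],[0,0,-0.087]],[1,[-0.1,-0.9,0],[0,0,-0.087]],[1,[-0.1,-0.9,0],[0,0,-0.087]]]}}

```text
t: 11.43
position: [0.4253, 0.1647, 0.3533]
tcp_rot: [0.0, -0.144, 0.99, -0.003]
force: [0.2, -0.2, -1.0]
gripper_width: 0.0282
finger_force: 34.2
```

>>> {"name": "drive_tool", "arguments": {"targets": [[1,[-0.1,-0.9,0],[0,0,-0.087]],[1,[-0.1,-0.9,0],[0,0,-0.087]],[1,[-0.1,-0.9,0],[0,0,-0.087]],[1,[-0.1,-0.9,0],[0,0,-0.087]],[1,[-0.1,-0.9,0],[0,0,-0.087]]]}}

```text
t: 11.85
position: [0.4101, 0.0299, 0.3535]
tcp_rot: [-0.0, 0.073, 0.997, -0.003]
force: [1.1, 0.2, -0.7]
gripper_width: 0.0283
finger_force: 34.2
```

>>> {"name": "drive_tool", "arguments": {"targets": [[1,[0,0,0],[0,0,0]],[1,[0,0,0],[0,0,0]]]}}

```text
t: 12.02
position: [0.4105, 0.03, 0.3537]
tcp_rot: [-0.0, 0.072, 0.997, -0.003]
force: [0.3, 0.9, 0.2]
gripper_width: 0.0285
finger_force: 34.7
```

```bash
sed -i 's/,s\["gripper_width"\].round(4)//' p.py; python3 p.py f1; python3 - <<'E'
import cv2; i=cv2.imread("pics/f1.png")[80:330,240:420]; cv2.imwrite("pics/f1c.png",cv2.resize(i,None,fx=2.4,fy=2.4,interpolation=2))
E
```

```text
[0.4105 0.03   0.3537] [-0.     0.072  0.997 -0.003] [0.3 0.9 0.2]
0.055 [366.4 100.6]
-0.05 [365.7 157.2]
-0.1 [365.3 182.7]
-0.17 [364.8 216.9]
0.69 [347.3, 99.9, 26.1, 121.2]
100 362 365; 112 348 357; 118 346 349; 130 357 372; 136 355 371; 142 354 371; 148 354 370; 154 354 369; 160 354 368; 166 355 367; 172 357 365; 178 357 364; 184 357 363; 190 357 362; 196 356 362; 202 355 362; 208 355 361; 214 356 360; 220 356 358;
```

View pics/f1c.png

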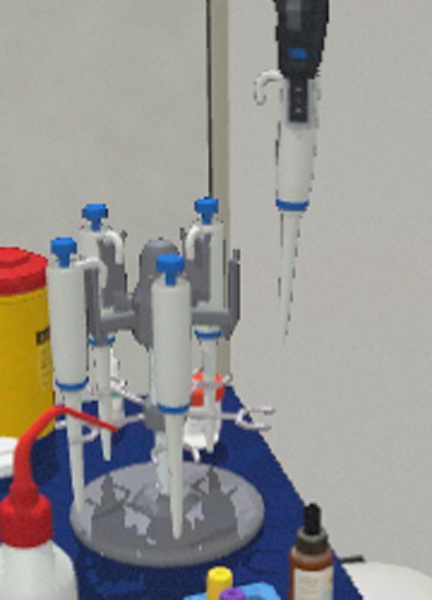

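The held pipette (crop (300,90) down to its tip at (285,340)) leans with its tip toward the carousel, and its hook faces inward at (262,85). I'll measure the lean.

```bash
cat > ax.py <<'E'
import sys
from h import *
s=sensors.get_state(); p=s["position"]; y0=p[1]
cams.grab_frame("side")
R=[r for r in models.silhouettes("pipette_mid","side") if r["extent"][2]<45]
m=max(R,key=lambda r:r["score"])["pixels"]; ys,xs=np.nonzero(m); L=[];lim=int(sys.argv[1]) if len(sys.argv)>1 else 138
for y in range(lim,ys.max()-2,2):
    x=np.nonzero(m[y])[0]
    if len(x)<3: continue
    o,d=ray("side",(x.mean(),y)); k=(y0-o[1])/d[1]; q=o+k*d; L.append((q[2]-p[2],q[0]))
L=np.array(L); f=np.polyfit(L[:,0],L[:,1],1); o,d=ray("side",(xs[ys==ys.max()].mean(),ys.max())); q=o+(y0-o[1])/d[1]*d
print("TCP",p.round(4),"slope dx/dz",f[0].round(3),"x at grasp(+.019)",np.polyval(f,.019).round(4),"resid mm",(1e3*(L[:,1]-np.polyval(f,L[:,0]))).round(1)[::4],"tip z",q[2].round(4))
E
python3 ax.py
```

```text
TCP [0.4108 0.0323 0.3539] slope dx/dz -0.059 x at grasp(+.019) 0.4137 resid mm [ 0.4  0.3 -0.8  0.   0.8  0.7  0.5  0.3  0.2 -0.  -0.2] tip z 0.1698
```

>>> {"name": "drive_tool", "arguments": {"targets": [[1,[0,0,0],[0,0.03,0]],[1,[0,0,0],[0,0.03,0]],[1,[0,0,0],[0,0,0]],[1,[0,0,0],[0,0,0]]]}}

```text
t: 12.55
position: [0.4113, 0.0327, 0.3539]
tcp_rot: [-0.029, 0.069, 0.997, -0.005]
force: [0.4, 1.1, -0.8]
gripper_width: 0.028
finger_force: 34.8
```

```bash
cat > s.py <<'E'
from h import *
from scipy.optimize import least_squares
C=np.array([[325.4,165.9],[279.2,168.4],[266.3,183.3],[310.6,190.5]])
def f(v):
    A=np.radians(v[2]+72*np.arange(1,5)); q=proj("side",np.c_[v[0]+.081*np.cos(A),v[1]+.081*np.sin(A),np.full(4,.263)]); return np.linalg.norm(C[:,None]-q[None],axis=2).min(1)
r=least_squares(f,[.5239,.0184,172]); print(r.x,r.fun); v=r.x
a=np.radians(v[2]); u=np.array([np.cos(a),np.sin(a)]); t=np.array([-u[1],u[0]])
print("target axis",v[:2]+.0815*u)
for k in(-13,13):
    for rad in (.0575,.0625): print(k,rad,proj("side",[*(v[:2]+rad*u+k*.001*t),.249])[0].round(1),proj("side",[*(v[:2]+rad*u+k*.001*t),.215])[0].round(1))
im=cv2.imread("pics/f1.png"); cv2.imwrite("pics/pl.png",cv2.resize(im[175:265,310:370],None,fx=6,fy=6,interpolation=0))
for y in(190,195,200,205): print(y,im[y,326:348].mean(1).round().astype(int))
E
python3 s.py; python3 ax.py
```

```text
[5.23925631e-01 2.03439113e-02 1.71483981e+02] [0.43765809 0.18502629 0.30950268 0.22207562]
target axis [0.44332421 0.03241291]
-13 0.0575 [334.5 187.2] [334.6 204.1]
-13 0.0625 [337.1 187.3] [337.2 204.2]
13 0.0575 [336.6 182.9] [336.7 199.5]
13 0.0625 [339.2 183. ] [339.3 199.6]
190 [102 129 164 167 163 161 156  89 134  98  92  98  84  76 177 177 178 176
 178 178 176 177]
195 [101 129 162 163 166 164 157 118 132  81 103  93  84  72 175 178 176 175
 179 178 177 176]
200 [103 130 163 166 166 163 155 121 133  80 100  92  85  72 178 176 178 177
 176 176 178 176]
205 [112 152 166 165 164 163 157 120 134  83 100  92  85  73 178 176 178 177
 179 178 177 178]
TCP [0.4113 0.0327 0.3539] slope dx/dz -0.005 x at grasp(+.019) 0.4152 resid mm [-0.2  0.4  0.2 -1.  -0.3 -0.6  1.  -0.2 -0.5  0.1] tip z 0.1784
```

>>> {"name": "drive_tool", "arguments": {"targets": [[1,[0.3,-0.05,0],[0,0,0]],[1,[0.3,0,0],[0,0,0]],[1,[0.34,0,0],[0,0,0]],[1,[0,0,0],[0,0,0]],[1,[0,0,0],[0,0,0]]]}}

```text
t: 13.07
position: [0.4398, 0.0304, 0.354]
tcp_rot: [-0.029, 0.07, 0.997, -0.005]
force: [-0.2, 0.7, -0.5]
gripper_width: 0.028
finger_force: 34.8
```

>>> {"name": "drive_tool", "arguments": {"targets": [[1,[0,0,-0.6],[0,0,0]],[1,[0,0,-0.7],[0,0,0]],[1,[0,0,-0.7],[0,0,0]],[1,[0,0,-0.7],[0,0,0]],[1,[0,0,-0.6],[0,0,0]]]}}

```text
t: 13.48
position: [0.4386, 0.0304, 0.254]
tcp_rot: [-0.03, 0.07, 0.997, -0.005]
force: [0.3, -0.5, -1.6]
gripper_width: 0.0283
finger_force: 34.8
```

>>> {"name": "drive_tool", "arguments": {"targets": [[1,[0,0,0],[0,0,0]],[1,[0,0,0],[0,0,0]]]}}

```text
t: 13.65
position: [0.4384, 0.0304, 0.2549]
tcp_rot: [-0.03, 0.07, 0.997, -0.005]
force: [0.0, 0.5, -1.0]
gripper_width: 0.028
finger_force: 34.8
```

```bash
python3 ax.py 196; python3 hd.py e5; python3 - <<'E'
import cv2; i=cv2.imread("pics/e5.png")[100:320,240:400]; cv2.imwrite("pics/e5c.png",cv2.resize(i,None,fx=2.7,fy=2.7,interpolation=2))
E
```

```text
TCP [0.4384 0.0304 0.2549] slope dx/dz -0.004 x at grasp(+.019) 0.4426 resid mm [ 0.6 -0.5 -0.6 -0.7  0.1 -0.  -0.1 -0.3  0.6] tip z 0.0719
[0.44   0.0305 0.2565] [-0.8 -0.4 -1.4]
[[325.2 165.9]
 [279.2 168.4]
 [266.3 183.3]
 [310.6 190.5]] [np.int32(6), np.int32(58), np.int32(58), np.int32(78), np.int32(93)]
empty angle [(np.float64(0.515801745743667), np.float64(172.0)), (np.float64(0.5676300371734799), np.float64(171.5)), (np.float64(0.6309835360117089), np.float64(172.5)), (np.float64(0.8372650924841021), np.float64(171.0))]
```

View pics/e5c.png

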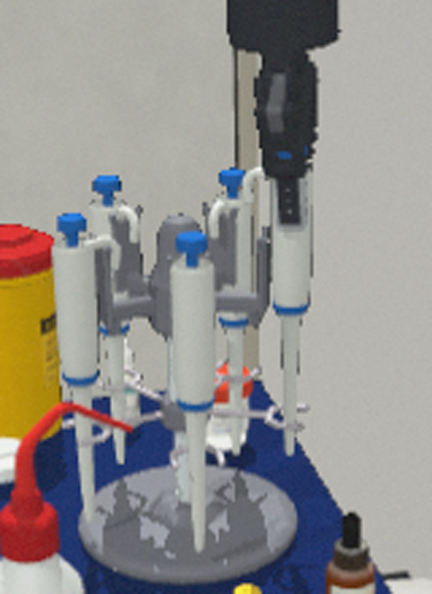

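The pipette is upright over the hanger. Its hook end (crop 248) is inside the plate (crop 258–268) and its handle (crop 275) outside, so I'll lower it slowly.

>>> {"name": "drive_tool", "arguments": {"targets": [[1,[0,0,-0.2],[0,0,0]],[1,[0,0,-0.2],[0,0,0]],[1,[0,0,-0.2],[0,0,0]],[1,[0,0,-0.2],[0,0,0]],[1,[0,0,-0.2],[0,0,0]]]}}

```text
t: 14.22
position: [0.439, 0.0304, 0.2246]
tcp_rot: [-0.029, 0.07, 0.997, -0.005]
force: [0.2, 0.8, -0.1]
gripper_width: 0.0281
finger_force: 34.8
```

>>> {"name": "drive_tool", "arguments": {"targets": [[1,[0,0,-0.1],[0,0,0]],[1,[0,0,-0.1],[0,0,0]],[1,[0,0,0],[0,0,0]]]}}

```text
t: 14.47
position: [0.4388, 0.0304, 0.2185]
tcp_rot: [-0.03, 0.07, 0.997, -0.005]
force: [-0.4, -0.0, -1.2]
gripper_width: 0.0281
finger_force: 34.8
```

```bash
python3 ax.py 212; python3 hd.py e6
```

```text
TCP [0.4388 0.0304 0.2185] slope dx/dz 0.001 x at grasp(+.019) 0.4435 resid mm [ 0.7 -0.3 -0.3  0.7 -1.4  0.6 -0.5  0.5] tip z 0.037
[0.4393 0.0304 0.2193] [ 0.2 -0.2 -0.7]
[[325.4 165.9]
 [279.2 168.4]
 [266.4 183.2]
 [310.6 190.5]] [np.int32(60), np.int32(58), np.int32(2), np.int32(76), np.int32(93)]
empty angle [(np.float64(0.45464891666713725), np.float64(172.0)), (np.float64(0.5035958236551484), np.float64(171.5)), (np.float64(0.6065610264406366), np.float64(172.5)), (np.float64(0.775040748401172), np.float64(171.0))]
```

Tip at 37 mm with 7 mm to go, no contact yet.

>>> {"name": "drive_tool", "arguments": {"targets": [[1,[0,0,-0.08],[0,0,0]],[1,[0,0,-0.08],[0,0,0]],[1,[0,0,0],[0,0,0]]]}}

```text
t: 14.87
position: [0.439, 0.0304, 0.2142]
tcp_rot: [-0.029, 0.07, 0.997, -0.005]
force: [-0.1, -0.1, -1.4]
gripper_width: 0.0283
finger_force: 34.8
```

>>> {"name": "drive_tool", "arguments": {"targets": [[1,[0,0,-0.06],[0,0,0]],[1,[0,0,0],[0,0,0]]]}}

```text
t: 15.03
position: [0.4393, 0.0305, 0.2126]
tcp_rot: [-0.029, 0.07, 0.997, -0.004]
force: [-0.5, 0.2, -0.8]
gripper_width: 0.0279
finger_force: 34.8
```

>>> {"name": "drive_tool", "arguments": {"targets": [[1,[0,0,-0.05],[0,0,0]],[1,[0,0,0],[0,0,0]]]}}

```text
t: 15.2
position: [0.4397, 0.0304, 0.2117]
tcp_rot: [-0.029, 0.07, 0.997, -0.004]
force: [-1.3, -0.8, 4.7]
gripper_width: 0.0278
finger_force: 34.8
```

>>> {"name": "drive_tool", "arguments": {"targets": [[1,[0,0,-0.05],[0,0,0]],[1,[0,0,0],[0,0,0]]]}}

```text
t: 15.37
position: [0.44, 0.0304, 0.211]
tcp_rot: [-0.028, 0.07, 0.997, -0.004]
force: [-3.0, -0.3, 9.1]
gripper_width: 0.0283
finger_force: 33.7
```

```bash
python3 ax.py 212
```

```text
TCP [0.44   0.0304 0.211 ] slope dx/dz -0.028 x at grasp(+.019) 0.4445 resid mm [ 0.6  0.1 -0.4 -0.9 -0.5  1.  -0.5 -0.1  0.4 -0.2] tip z 0.0275
```

The hook is seated: upward force builds with the tip at about 29 mm. Next I ease off and release.

>>> {"name": "drive_tool", "arguments": {"targets": [[1,[0,0,0.05],[0,0,0]],[0.6,[0,0,0],[0,0,0]],[0.55,[0,0,0],[0,0,0]],[0.5,[0,0,0],[0,0,0]],[0.4,[0,0,0],[0,0,0]]]}}

```text
t: 15.88
position: [0.4391, 0.0305, 0.211]
tcp_rot: [-0.029, 0.07, 0.997, -0.004]
force: [-0.7, -0.1, -0.3]
gripper_width: 0.0507
finger_force: 0.0
```

```bash
python3 ax.py 212; python3 hd.py e7; python3 - <<'E'
import cv2; i=cv2.imread("pics/e7.png")[100:320,240:400]; cv2.imwrite("pics/e7c.png",cv2.resize(i,None,fx=2.7,fy=2.7,interpolation=2))
E
```

```text
TCP [0.4391 0.0305 0.211 ] slope dx/dz -0.029 x at grasp(+.019) 0.445 resid mm [ 1.1  0.6  0.  -0.5 -1.1 -0.6 -0.3  0.2] tip z 0.0347
[0.4391 0.0305 0.211 ] [-0.4  1.2 -0.9]
[[325.6 166.1]
 [279.2 168.4]
 [266.3 183.1]
 [310.3 190.4]] [np.int32(60), np.int32(58), np.int32(74), np.int32(1), np.int32(5), np.int32(1), np.int32(91)]
empty angle [(np.float64(0.48773130419717314), np.float64(171.5)), (np.float64(0.5523516667788395), np.float64(172.0)), (np.float64(0.6587929179980899), np.float64(171.0)), (np.float64(0.7934989151608228), np.float64(172.5))]
```

View pics/e7c.png

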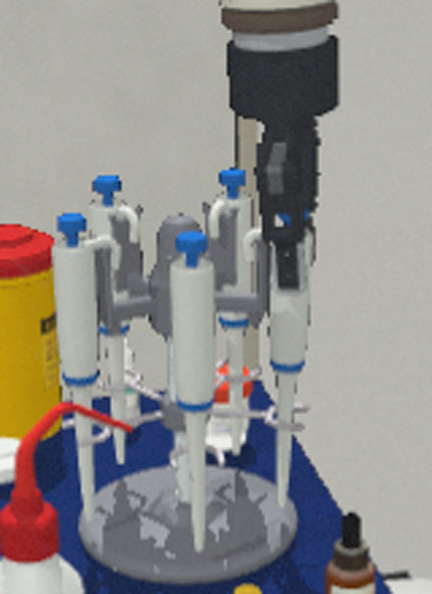

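The pipette hangs with its hook over the plate (crop (250,240)) and its tip inside the cradle (crop (283,500)). I'll lift the open gripper straight up and back.

>>> {"name": "drive_tool", "arguments": {"targets": [[0.3,[0,0,0.15],[0,0,0]],[0.3,[0,0,0.3],[0,0,0]],[0.3,[0,0,0.5],[0,0,0]],[0.3,[0,0,0.7],[0,0,0]],[0.3,[0,0,0.8],[0,0,0]]]}}

```text
t: 16.45
position: [0.4386, 0.0304, 0.2856]
tcp_rot: [-0.03, 0.07, 0.997, -0.005]
force: [-0.2, -0.0, -0.9]
gripper_width: 0.0597
finger_force: 0.0
```

>>> {"name": "drive_tool", "arguments": {"targets": [[0.3,[0,0,0.9],[0,0,0]],[0.3,[-0.5,0,0.7],[0,0,0]],[0.3,[-0.6,0.5,0.2],[0,0,0]],[0.3,[-0.3,0.9,0],[0,0,0]],[0.3,[0,0.9,0],[0,0,0]]]}}

```text
t: 16.87
position: [0.3962, 0.0996, 0.3407]
tcp_rot: [-0.028, 0.071, 0.997, -0.004]
force: [0.7, 0.8, -0.1]
gripper_width: 0.0596
finger_force: 0.0
```

>>> {"name": "drive_tool", "arguments": {"targets": [[0.3,[0,0.9,0],[0,0,0]],[0.3,[0,0.9,0],[0,0,0]],[0.3,[0,0.5,0],[0,0,0]],[0.3,[0,0,0],[0,0,0]],[0.3,[0,0,0],[0,0,0]]]}}

```text
t: 17.28
position: [0.3972, 0.1689, 0.3393]
tcp_rot: [-0.029, 0.069, 0.997, -0.005]
force: [0.7, -0.4, 0.3]
gripper_width: 0.06
finger_force: 0.0
```

```bash
python3 - <<'E'
from h import *
print(sensors.get_state()["force"].round(1))
a=cams.grab_frame("side")[140:340,230:430,::-1]; t=cams.grab_frame("top")[170:370,230:430,::-1]
cv2.imwrite("pics/z.png",cv2.resize(np.hstack([a,t]).copy(),None,fx=2,fy=2,interpolation=2))
E
```

```text
[ 0.7 -0.4  0.3]
```

View pics/z.png

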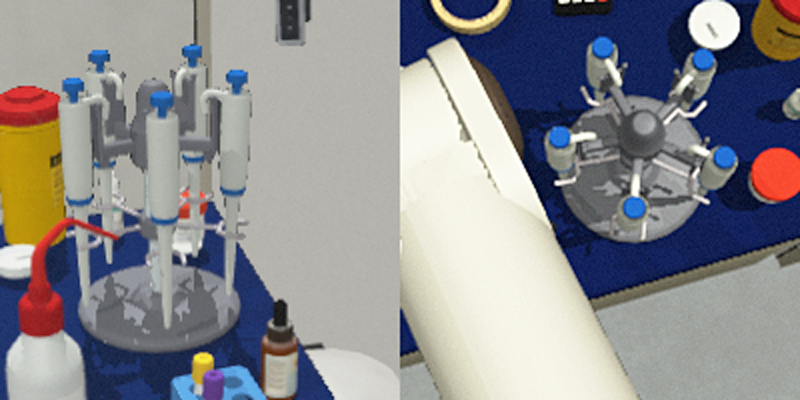

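All five pipettes now hang. The new one is at side crop (237,75) and top crop (633,210), facing the robot, and the gripper is clear of it.

```bash
python3 -c "
from bench import ticket; print(ticket.job_done())"
```

```text
the job is handed in; nothing more can be done
None
```

The loose pipette now hangs upright on the carousel's empty hanger, which I turned to face the robot (about 8° off straight). The gripper is clear, nothing looked knocked over, and the job is handed in at about 17 s. No verdict came back, and the tool force briefly reached about 23 N while pushing the head (finger limit 30 N).

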